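Open the dryer's vent shutter with the spring-pin key

ROBOT

A 6-joint arm with a two-finger parallel gripper is mounted at the origin on a cart in front of the work surface, level with it; the furniture and walls round the work are solid. World frame = base frame: x ahead of the robot, y to its left, z up, the work surface at z = 0. Lengths are in m, angles in rad, forces in N, time in s.
With the tool pointing down it reaches from about 0.35 to 0.775 m from the base axis. Payload 7.3 kg.
Tool frame: the origin (TCP) lies midway between the tips of the shut fingers; the grasp point (between the pads) lies 19 mm behind it; z points along the fingers, y is the line along which they close (so a half turn about z gives the same grasp; the last joint's range is limited). The gripper opens to 92 mm and grips with 3 to 60 N. Pads are 19 mm wide; open, the fingers measure 130 mm over their backs; the gripper's body (75 mm by 190 mm) begins 47 mm behind the grasp point.
Start: joints at [0.959, 0.342, 1.524, -0, 1.275, -0.146], TCP at [0.236, 0.469, 0.202] pointing down, gripper open.
Joint ranges: [-2.53, 2.53], [-0.77, 2.02], [0.04, 2.7], [-1, 4.14], [0.28, 2.66], [-3.11, 3.11]. Speed limits (rad/s): [2.57, 2.57, 3.14, 3.14, 3.14, 3.14].

INTERFACE

Orientations are given as [roll, pitch, yaw] about the fixed x, y, z axes, in that order (R = Rz(yaw) Ry(pitch) Rx(roll)).
In Python, from bench import state, vision, ticket gives the robot as it stands.
- The arm moves only by the tool send_rows, never from a script. Its argument "moves" is a list of rows, each an object of numbers: "grip": the gripper command: -1 is shut, 1 is fully open, values between are in proportion; "dx", "dy", "dz": the shift along the world's x, y, z in cm; "spin": the turn about the world's z in degrees. A call has 1 to 12 rows; each row shifts and turns the commanded pose from where the row before left it; what a row does not reach is not made up. A row lasts 1/12 s, in which the tool goes at most 41.7 mm and 7.16 degrees, less where a joint would pass 70% of its speed; a pose out of reach is approached as far as the arm can. A call with a gripper value outside its range is refused whole. The fingers move at their own pace and stop on an object; "newtons" is the grip in N (left out, the last holds). Time passes only in rows, so rows that do not move let the fingers close. It gives the time, the measured TCP pose, the force, the opening and the grip force at its end, in the units of the state.
- state(): the state, without advancing time (a new reading comes with each control period).
- vision.grab_frame(name): name is "scene" or "top" or "wrist"; returns the picture (384x512x3 uint8, red, green, blue); there is no depth.
- vision.camera_info(name): a dict with "fx", "fy", "cx", "cy" (pixels), "D" ([k1, k2, p1, p2, k3] as OpenCV has them; the pictures are not rectified), "rvec" (rotation vector, rad) and "tvec" (3), from world to camera coordinates, as OpenCV has them; the wrist camera has in their place "T_tool_cam" (4x4, takes a point from camera to tool coordinates, whose origin is the TCP and whose axes are the flange's). Camera axes: x right, y down, z forward; pixel columns grow to the right and rows downward; lengths in m; the calibration is good to about 2 mm. A picture is of the moment at which its call begins: read the wrist's pose just before it. camera_info takes no time and is no camera call.
- ticket.sign_off(): hands the job in; it is judged then, once.
The state is a dict: "time_s": time; "joint_positions": joint angles; "dq": joint speeds; "tau": joint torques, N m; "tool_pos": TCP position; "ee_rot": TCP orientation; "ft_force": force on the tool from outside, world axes, zero at the start; "torque": the same for the moment, N m; "gripper_width": finger opening in m; "finger_force": force on a finger pad.
Only numpy, scipy, OpenCV 4.12 (cv2) and the standard library are available. Lean on these libraries where they do the work, as an engineer would, in place of code of your own. Each camera call takes 0.05 s, during which the arm holds its last target. There are 200 camera calls.

TASK

Take the shutter key out of its stand and push its pin through the spring dust flap in the keyway of the sample dryer's sloping cover. Slide the pin along the hidden shutter until it drops into the shutter's socket, drag the shutter fully open to the left, then pull the key out so that the flap shuts behind it, and stand the key back upright in its stand. Leave the pink carton, the cup, the dropper bottle and the petri dish where they are.

Things in the scene. Friction and masses are not known exactly. Their poses are not given: they have to be found in the camera images.
- dryer: Grey sheet-metal sample dryer, fixed; 160 mm deep (x), 190 wide (y), 132 high (162 over the carrying handle on its flat rear top). Origin at the centre of its underside; x points to its back, y to its left as seen from the robot, z up. From its front edge (55 mm high) a bare-steel cover rises backward at 35 degrees over 110 mm of depth.
- cover: The dryer's sloping bare-steel cover, 3 mm thick. Origin on its outer face at the centre of the keyway, 43 mm up the slope from the front edge; x points up the slope, y along the keyway (to the left seen from the robot), z straight out of the cover, 35 degrees from vertical, leaning toward the front. Vents under a rain hood lie up the slope, from x = +29 mm, up to 27 mm above the cover.
- keyway (a point): Centre of the keyway on the cover's outer face: a slot through the cover, 80 mm long (cover y -40 to +40) and 16 mm wide (x -8 to +8), with 2 mm high lips along its long sides. A spring dust flap closes it from inside.
- flap (a joint): Spring dust flap just under the keyway, hinged along its upper long side, angle in rad: 0 shut, 1.5 swung fully inward. It is pushed in by the pin with less than 1 N anywhere along the keyway, lets the pin slide along it, and springs shut when the pin is withdrawn.
- shutter_face (a point): Point on the plane of the shutter's face, straight below the keyway's centre, 24 mm below the cover's outer face (cover z = -24); fixed to the cover. The shutter is a flat plate behind the flap, parallel to the cover; it lies under the whole length of the keyway in every position and slides along cover y.
- shutter (a joint): Travel of the shutter in m along cover +y: 0 shut, 0.045 fully open (end stop). Starts between shut and half open, takes 4 N to move, stays where left. Its drag socket is a through hole, 12 mm along y, 22 along x, so it takes the pin anywhere across the keyway. The flap hides it and its place is not given: at first somewhere in cover y -24 to +1 mm; at about +22 mm the shutter is fully open.
- key: Shutter key, 150 mm long, about 0.12 kg, upright in its stand at first. Origin on its axis at the collar's underside, z along the axis toward the handle. Wooden handle with flat faces: z +6 to +70 mm, 34 wide (x), 20 thick (y). Collar: 33 mm diameter, z 0 to +6. Sleeve: 18 mm diameter, z -30 to 0, too thick for the keyway. Below it a 9 mm round-ended steel pin to z = -80.
- key_pin (a joint): How far the key's sprung pin is pressed into its sleeve, in m: 0 fully out, 0.014 fully in; takes 1.3 N at first and 2.9 N fully in. Pressed in about 8 mm on the shutter's face, it slides along the shutter and snaps into the socket by itself (the reading falls back); starting at the right end of the keyway and sliding left, it meets the socket and carries the shutter along.
- key_tip (a point): The point of the key's sprung pin, on the key's axis; 80 mm below the collar's underside when the pin is fully out.
- stand: Key stand, fixed: a 72 x 72 x 8 mm steel foot with an upright steel tube, 37 mm outside diameter, 25 mm bore, top at z = 92 mm. Origin at the centre of its underside. The key stands in it with its collar resting on the tube's top.
- stand_mouth (a point): Centre of the mouth of the stand's tube, 92 mm above the worktop.
- beaker_cup: Empty tapered brown-pink cup, 81 mm diameter, 112 mm high, upright; origin at the centre of its underside. A bystander.
- pink_box: Small pink carton, 55 x 75 x 24 mm; origin at the centre of its underside. A bystander.
- dropper_bottle: White squeeze bottle with a red spout, 35 mm diameter, 104 mm high, upright; origin at the centre of its underside. A bystander.
- petri_dish: Flat round petri dish, 57 mm diameter, 13 mm high; origin at the centre of its underside. A bystander.
Mind the look-alikes: they are no part of the job. Leave any blue look-alike of the key alone.

How it is judged:
On the way, in this order (a step that is already met when the one before it is completed fails the run):
1. the key's pin, through the flap, has dropped into the shutter's socket (its point at least 4 mm below the shutter's face) (z of key_tip in the frame of cover below -0.028 m), for 0.04 s.
2. the shutter stands open (at least 40 of its 45 mm) with the pin still in its socket (value of joint shutter above 0.04 m and z of key_tip in the frame of cover below -0.028 m), for 0.1 s.
At the end, for the whole second after the job is handed in: The shutter is open by at least 40 of its 45 mm, the dust flap is shut (within 0.1 rad), and the key stands still and released in its stand, upright within 0.1 rad, its axis within 6 mm of the tube's centre and its collar within 4 mm of the tube's top (value of joint shutter above 0.04 m and value of joint flap below 0.1 rad and horizontal distance between key and stand_mouth below 0.006 m and height (world z) of key between 0.088 and 0.096 m and angle between key's own z axis and vertical below 0.1 rad and linear speed of key below 0.02 m/s); the robot touches nothing.
It fails at once if a bystander (cup, carton, dropper bottle or petri dish) is shifted by more than 30 mm (distance of any of beaker_cup, pink_box, dropper_bottle, petri_dish from where it was at the start of the episode above 0.03 m).
It also fails if it takes over 64 s, if anything falls off the work surface, if the arm or the gripper's body presses on something with over 40 N, if the wrist force passes 120 N, or if a joint passes its speed limit or range.

## Working session

There is one attempt and no reset: what is moved stays moved. The work goes in short steps, Python scripts to look and compute and a tool call to move; the robot and the scene stay as the last step left them, time stands still between calls to the robot, and variables do not carry over. Pictures are saved under pics/ and viewed, at most 10 in all, crops included, and the job is handed in when it is done.

Besides the shell and the picture viewer there is one more tool, called after ">>>" as name(argument=value, ...) on one line, values as JSON. send_rows: Moves the arm, as the interface text tells. Its arguments: {"type":"object","properties":{"moves":{"type":"array"},"newtons":{"type":"number"}},"required":["moves"]}

```bash
mkdir -p pics; ls; python3 - <<'E'
from bench import state, vision
import cv2
s=state();print(s)
for n in("scene","top"):
    print(n,vision.camera_info(n)); cv2.imwrite(f"pics/{n}0.png",vision.grab_frame(n)[:,:,::-1])
print(vision.camera_info("wrist"))
E
```

```text
pics
{'time_s': 0.0, 'joint_positions': array([ 9.59013645e-01,  3.42766816e-01,  1.52504012e+00, -2.79937002e-05,
        1.27539480e+00, -1.46022263e-01]), 'dq': array([-0.00122551, -0.00152563,  0.00067104, -0.00091168,  0.0014138 ,
       -0.00123413]), 'tau': array([ 4.00358276e-04, -4.31237805e+01, -2.44218779e+01,  7.20829703e-02,
        5.61530620e-02, -1.64048947e-04]), 'tool_pos': array([0.23551206, 0.4686993 , 0.20151405]), 'ee_rot': array([-3.13999681e+00, -2.07643500e-04,  2.67584024e+00]), 'ft_force': array([ 0.4740268 ,  0.75996305, -0.0265411 ]), 'torque': array([ 0.00607904, -0.02221369, -0.0177106 ]), 'finger_force': 0.0, 'gripper_width': 0.0920071881221148}
scene {'fx': 384.86432880443874, 'fy': 384.86432880443874, 'cx': 256.37031059957485, 'cy': 196.61480319834496, 'D': array([-0.09798356,  0.        ,  0.        ,  0.        ,  0.        ]), 'rvec': array([ 2.22032399, -1.05941882,  0.41987097]), 'tvec': array([-0.41779794,  0.3264723 ,  0.69433422])}
top {'fx': 408.7893837087131, 'fy': 408.7893837087131, 'cx': 252.7389487059904, 'cy': 194.93233911123255, 'D': array([-0.12240154,  0.        ,  0.        ,  0.        ,  0.        ]), 'rvec': array([ 2.12139378, -2.17891341,  0.08548145]), 'tvec': array([-0.05310915,  0.54259544,  0.89953496])}
{'fx': 288.80689578896573, 'fy': 288.80689578896573, 'cx': 250.81328777744216, 'cy': 188.00794804270492, 'D': array([0.02583558, 0.        , 0.        , 0.        , 0.        ]), 'T_tool_cam': array([[ 1.02734183e-03, -9.57275468e-01, -2.89175766e-01,
         7.76016881e-02],
       [ 9.99999472e-01,  9.83964780e-04,  2.95377258e-04,
         9.43243546e-04],
       [ 1.78136589e-06, -2.89175916e-01,  9.57275973e-01,
        -1.81392454e-01],
       [ 0.00000000e+00,  0.00000000e+00,  0.00000000e+00,
         1.00000000e+00]])}
```

```bash
python3 -c "
import cv2,numpy as np
a=cv2.imread('pics/scene0.png');b=cv2.imread('pics/top0.png')
cv2.imwrite('pics/scene0b.png',cv2.resize(a,(800,600)));cv2.imwrite('pics/top0b.png',cv2.resize(b,(800,600)))"
```

```text
(no output)
```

View pics/scene0b.png

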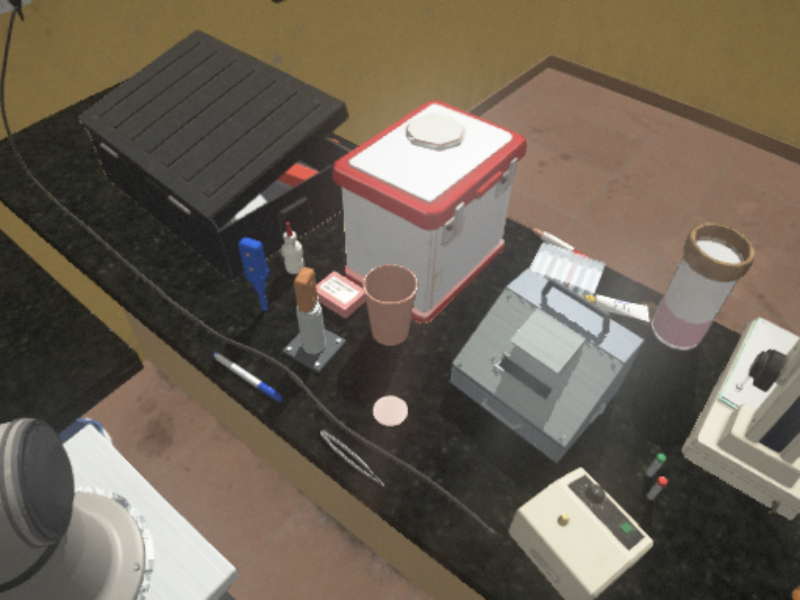

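View pics/top0b.png

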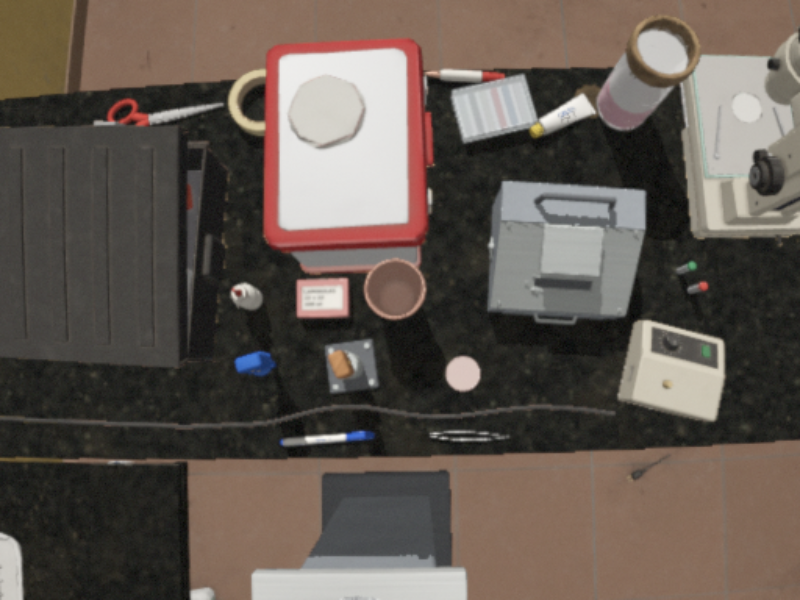

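The real key is the brown wooden handle at scene (306,285), standing in the steel tube on a foot. The blue one at (255,265) is the look-alike. The dryer is at scene (550,365) and top (567,250). Next I take enlarged crops.

```bash
cat > h.py <<'E'
import numpy as np, cv2
from bench import state, vision
from scipy.spatial.transform import Rotation as R
from scipy.optimize import least_squares
def cam(n, s=None):
    c=vision.camera_info(n); K=np.array([[c['fx'],0,c['cx']],[0,c['fy'],c['cy']],[0,0,1]])
    if n=='wrist':
        T=np.eye(4);T[:3,:3]=R.from_euler('xyz',s['ee_rot']).as_matrix();T[:3,3]=s['tool_pos']
        M=np.linalg.inv(T@c['T_tool_cam']); rv=cv2.Rodrigues(M[:3,:3])[0];tv=M[:3,3]
    else: rv,tv=c['rvec'],c['tvec']
    return K,c['D'],np.array(rv,float).reshape(3),np.array(tv,float)
def proj(C,P): return cv2.projectPoints(np.atleast_2d(np.array(P,float)),C[2],C[3],C[0],C[1])[0].reshape(-1,2)
def ray(C,uv):
    p=cv2.undistortPoints(np.array([[uv]],float),C[0],C[1]).ravel(); r=cv2.Rodrigues(C[2])[0]
    d=r.T@np.array([p[0],p[1],1]); return -r.T@C[3],d/np.linalg.norm(d)
def tri(obs):
    A=np.zeros((3,3));b=np.zeros(3)
    for C,uv in obs:
        o,d=ray(C,uv);M=np.eye(3)-np.outer(d,d);A+=M;b+=M@o
    return np.linalg.solve(A,b)
def onz(C,uv,z):
    o,d=ray(C,uv);return o+d*(z-o[2])/d[2]
E
python3 - <<'E'
import cv2,numpy as np
a=cv2.imread('pics/scene0.png');b=cv2.imread('pics/top0.png')
z=lambda i,x,y,w,h,s:cv2.resize(i[y:y+h,x:x+w],(w*s,h*s),interpolation=cv2.INTER_CUBIC)
cv2.imwrite('pics/k.png',np.hstack([z(a,160,160,80,80,5),z(b,190,200,80,80,5)]))
cv2.imwrite('pics/d.png',np.hstack([z(a,285,165,133,133,3),z(b,300,105,133,133,3)]))
E
```

```text
(no output)
```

View pics/k.png

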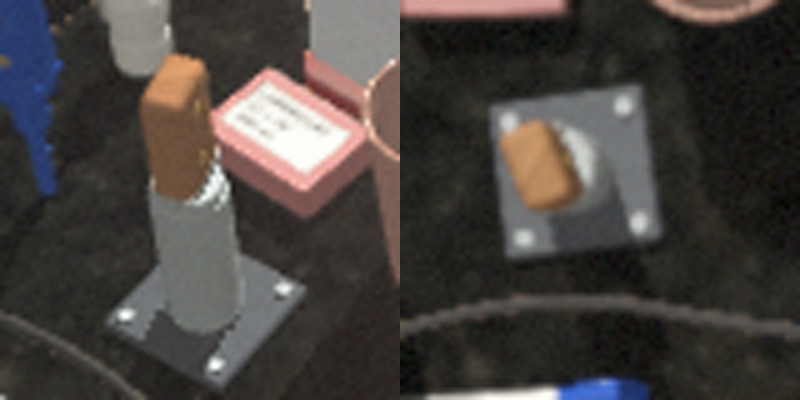

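View pics/d.png

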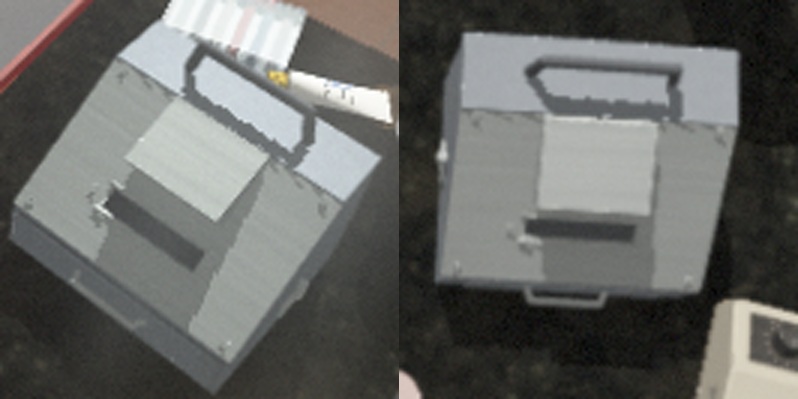

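The left crop shows the key's handle with its top corners at top-view (502,140), (545,122), (580,190) and (530,212), and the foot of the stand. The right crop shows the dryer with the dark keyway slot at scene (117,190)–(193,270) and top (526,218)–(633,242).

```bash
python3 - <<'E'
from h import *
S=cam('scene');T=cam('top')
ks=lambda u,v:(160+u/5-.4,160+v/5-.4); kt=lambda u,v:(190+(u-400)/5-.4,200+v/5-.4)
ds=lambda u,v:(285+u/3-.33,165+v/3-.33); dt=lambda u,v:(300+(u-399)/3-.33,105+v/3-.33)
for n,a,b in [('handle top',(177,78),(540,167)),('foot l',(106,323),(506,259)),('foot r',(305,288),(642,84)),('foot front',(221,388),(663,238))]:
    print(n,tri([(S,ks(*a)),(T,kt(*b))]).round(4))
print('hcorners',[onz(T,kt(*p),.162).round(4)[:2] for p in [(502,140),(545,122),(580,190),(530,212)]])
o=[]
for n,P,a,b in [('fl',(-80,95,55),(13,205),(437,284)),('fr',(-80,-95,55),(222,362),(699,293)),('bl',(30,95,132),(118,57),(460,107)),('br',(30,-95,132),(343,196),(738,125)),('rr',(80,-95,132),(381,157),(739,50)),('rl',(80,95,132),None,(463,33))]:
    if a: print(n,tri([(S,ds(*a)),(T,dt(*b))]).round(4)); o.append((S,P,ds(*a)))
    o.append((T,P,dt(*b)))
print('kw',[tri([(S,ds(*a)),(T,dt(*b))]).round(4) for a,b in [((154,229),(580,230)),((110,198),(525,228)),((199,260),(634,232))]])
def f(q):
    c,s=np.cos(q[2]),np.sin(q[2]);r=[]
    for C,P,uv in o:
        p=np.array(P)/1e3; r+=list(proj(C,[q[0]+c*p[0]-s*p[1],q[1]+s*p[0]+c*p[1],p[2]])[0]-uv)
    return r
q=least_squares(f,[.6,-.2,0]);print(q.x,np.round(q.fun,1))
q=q.x;c,s=np.cos(q[2]),np.sin(q[2]);p=(-.0448,0);print('kwmodel',q[0]+c*p[0],q[1]+s*p[0])
E
```

```text
handle top [ 0.4544 -0.0025  0.1658]
foot l [0.4161 0.0323 0.0065]
foot r [ 0.4932 -0.0307  0.0092]
foot front [ 0.4231 -0.0397  0.0095]
hcorners [array([0.4649, 0.0129]), array([ 0.4715, -0.004 ]), array([ 0.4449, -0.0171]), array([0.4369, 0.0025])]
fl [ 0.5264 -0.2013  0.056 ]
fr [ 0.5107 -0.3899  0.0593]
bl [ 0.6389 -0.2119  0.1298]
br [ 0.6192 -0.4001  0.1389]
rr [ 0.6731 -0.4067  0.1333]
kw [array([ 0.5583, -0.301 ,  0.0802]), array([ 0.5613, -0.2619,  0.0801]), array([ 0.5553, -0.3395,  0.0811])]
[ 0.60040063 -0.30366121 -0.08744806] [-0.4 -0.1  1.2 -2.   1.6  0.7 -0.8 -0.  -0.3 -0.6  0.2 -0.2  0.1  1.4
 -1.  -0.5 -0.6  0.3 -1.3  1.1  0.1  0.9]
kwmodel 0.5557718167045418 -0.29974852490135534
```

>>> send_rows(moves=[{"dz": 4, "spin": 4, "grip": 0.3}, {"dz": 4, "spin": 4, "grip": 0.3}, {"dx": 1.8, "dy": -3.7, "spin": 4, "grip": 0.3}, {"dx": 1.8, "dy": -3.7, "spin": 4, "grip": 0.3}, {"dx": 1.8, "dy": -3.7, "spin": 4, "grip": 0.3}, {"dx": 1.8, "dy": -3.7, "spin": 4, "grip": 0.3}, {"dx": 1.8, "dy": -3.7, "spin": 4, "grip": 0.3}, {"dx": 1.8, "dy": -3.7, "spin": 4, "grip": 0.3}, {"dx": 1.8, "dy": -3.7, "spin": 4, "grip": 0.3}, {"dx": 1.8, "dy": -3.7, "spin": 4, "grip": 0.3}, {"dx": 1.8, "dy": -3.7, "spin": 4, "grip": 0.3}, {"dx": 1.8, "dy": -3.7, "spin": 4, "grip": 0.3}])

```text
$.moves[0]: bad value
```

>>> send_rows(moves=[{"grip": 0.3, "dx": 0.0, "dy": 0.0, "dz": 4.0, "spin": 4.0}, {"grip": 0.3, "dx": 0.0, "dy": 0.0, "dz": 4.0, "spin": 4.0}])

```text
time_s: 0.27
tool_pos: [0.2348, 0.4676, 0.2807]
ee_rot: [-3.135, -0.002, 2.818]
ft_force: [1.2, 1.3, 1.2]
gripper_width: 0.0828
finger_force: 0.0
```

All five fields are needed in each row.

>>> send_rows(moves=[{"dx": 1.8, "dy": -3.7, "dz": 0, "spin": 3.7, "grip": 0.3}, {"dx": 1.8, "dy": -3.7, "dz": 0, "spin": 3.7, "grip": 0.3}, {"dx": 1.8, "dy": -3.7, "dz": 0, "spin": 3.7, "grip": 0.3}, {"dx": 1.8, "dy": -3.7, "dz": 0, "spin": 3.7, "grip": 0.3}, {"dx": 1.8, "dy": -3.7, "dz": 0, "spin": 3.7, "grip": 0.3}, {"dx": 1.8, "dy": -3.7, "dz": 0, "spin": 3.7, "grip": 0.3}, {"dx": 1.8, "dy": -3.7, "dz": 0, "spin": 3.7, "grip": 0.3}, {"dx": 1.8, "dy": -3.7, "dz": 0, "spin": 3.7, "grip": 0.3}, {"dx": 1.8, "dy": -3.7, "dz": 0, "spin": 3.7, "grip": 0.3}, {"dx": 1.8, "dy": -3.7, "dz": 0, "spin": 3.7, "grip": 0.3}, {"dx": 1.8, "dy": -3.7, "dz": 0, "spin": 3.7, "grip": 0.3}])

```text
time_s: 1.18
tool_pos: [0.434, 0.0601, 0.2822]
ee_rot: [3.141, -0.0, -2.754]
ft_force: [1.0, 1.2, -0.3]
gripper_width: 0.0594
finger_force: 0.0
```

>>> send_rows(moves=[{"dx": 1.0, "dy": -3.0, "dz": 0, "spin": 0, "grip": 0.3}, {"dx": 1.0, "dy": -2.9, "dz": 0, "spin": 0, "grip": 0.3}, {"dx": 0, "dy": 0, "dz": -2, "spin": 0, "grip": 0.3}, {"dx": 0, "dy": 0, "dz": 0, "spin": 0, "grip": 0.3}])

```text
time_s: 1.52
tool_pos: [0.4525, 0.0018, 0.2592]
ee_rot: [3.138, -0.005, -2.761]
ft_force: [-0.7, 0.3, -0.4]
gripper_width: 0.0597
finger_force: 0.0
```

```bash
python3 - <<'E'
from h import *
s=state();im=vision.grab_frame('wrist')[:,:,::-1].copy();C=cam('wrist',s)
print(s['tool_pos'],s['ee_rot'])
cv2.imwrite('pics/w1.png',im)
th=np.radians(22.5)
for P in [(.4546,.0008,.162)]+[(.4546+a*np.cos(th)-b*np.sin(th),.0008+a*np.sin(th)+b*np.cos(th),.162) for a in(-.017,.017) for b in(-.01,.01)]:
    u=proj(C,P)[0];print(u);cv2.circle(im,tuple(int(x) for x in u),3,(0,255,0),1)
cv2.imwrite('pics/w1b.png',cv2.resize(im,(800,600)))
E
```

```text
[0.45247839 0.00178795 0.25921384] [ 3.13840066 -0.00505748 -2.76081781]
[248.62173216 183.29384585]
[238.25270769 166.79573534]
[258.53915143 166.56630138]
[239.03025985 199.46974753]
[258.64870866 199.24745086]
```

View pics/w1b.png

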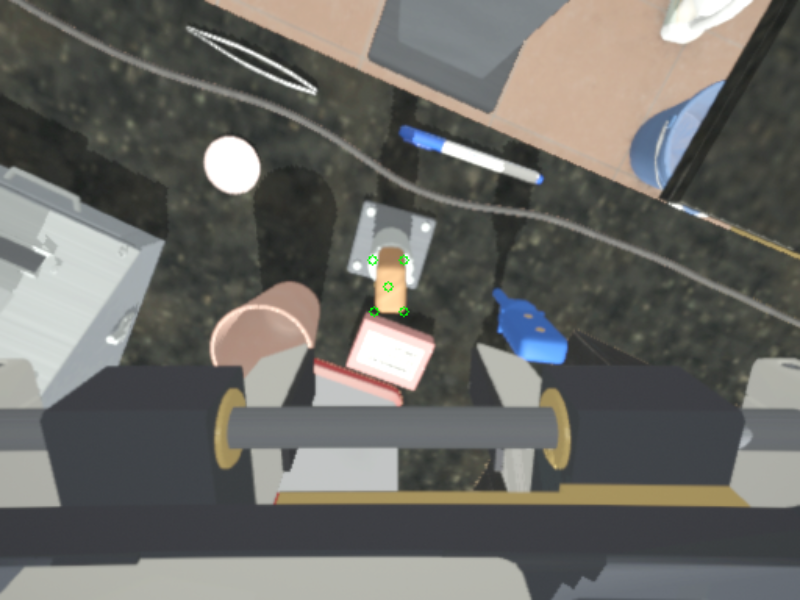

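The overlay sits on the brown handle (388,287), and the orientation matches. Before I descend, I check the clearance to the blue look-alike at (530,335).

```bash
python3 - <<'E'
from h import *
S=cam('scene');T=cam('top')
print(tri([(S,(160.6,154)),(T,(163,232))]), tri([(S,(169,198)),(T,(172,233))]))
E
```

```text
[0.45724461 0.10675702 0.16139055] [ 0.46086616  0.12502382 -0.00427518]
```

>>> send_rows(moves=[{"dx": 0.2, "dy": -0.1, "dz": -3.5, "spin": 0, "grip": 0.3}, {"dx": 0, "dy": 0, "dz": -2.5, "spin": 0, "grip": 0.3}])

```text
time_s: 1.73
tool_pos: [0.4562, 0.0028, 0.2022]
ee_rot: [-3.141, 0.002, -2.756]
ft_force: [-0.4, -0.5, -0.8]
gripper_width: 0.0597
finger_force: 0.0
```

>>> send_rows(moves=[{"dx": -0.1, "dy": -0.2, "dz": -3.0, "spin": 0, "grip": 0.3}, {"dx": 0, "dy": 0, "dz": -3.0, "spin": 0, "grip": 0.3}, {"dx": 0, "dy": 0, "dz": -2.2, "spin": 0, "grip": 0.3}, {"dx": 0, "dy": 0, "dz": 0, "spin": 0, "grip": 0.3}, {"dx": 0, "dy": 0, "dz": 0, "spin": 0, "grip": -1}, {"dx": 0, "dy": 0, "dz": 0, "spin": 0, "grip": -1}, {"dx": 0, "dy": 0, "dz": 0, "spin": 0, "grip": -1}, {"dx": 0, "dy": 0, "dz": 0, "spin": 0, "grip": -1}, {"dx": 0, "dy": 0, "dz": 0, "spin": 0, "grip": -1}, {"dx": 0, "dy": 0, "dz": 0, "spin": 0, "grip": -1}], newtons=25)

```text
time_s: 2.57
tool_pos: [0.4552, 0.0001, 0.121]
ee_rot: [-3.141, 0.001, -2.757]
ft_force: [-0.2, -0.5, 0.1]
gripper_width: 0.0242
finger_force: 0.0
```

>>> send_rows(moves=[{"dx": 0, "dy": 0, "dz": 0, "spin": 0, "grip": -1}, {"dx": 0, "dy": 0, "dz": 0, "spin": 0, "grip": -1}, {"dx": 0, "dy": 0, "dz": 0, "spin": 0, "grip": -1}, {"dx": 0, "dy": 0, "dz": 1.0, "spin": 0, "grip": -1}, {"dx": 0, "dy": 0, "dz": 1.2, "spin": 0, "grip": -1}, {"dx": 0, "dy": 0, "dz": 1.5, "spin": 0, "grip": -1}, {"dx": 0, "dy": 0, "dz": 1.0, "spin": 0, "grip": -1}, {"dx": 0, "dy": 0, "dz": 0, "spin": 0, "grip": -1}])

```text
time_s: 3.23
tool_pos: [0.4558, -0.0001, 0.1688]
ee_rot: [-3.14, 0.003, -2.757]
ft_force: [-0.2, -0.7, -1.5]
gripper_width: 0.02
finger_force: 24.9
```

>>> send_rows(moves=[{"dx": -0.8, "dy": -0.33, "dz": 0, "spin": 0, "grip": -1}, {"dx": -0.8, "dy": -0.33, "dz": 0, "spin": 0, "grip": -1}, {"dx": -0.8, "dy": -0.33, "dz": 0, "spin": 0, "grip": -1}, {"dx": -0.8, "dy": -0.33, "dz": 0, "spin": 0, "grip": -1}])

```text
time_s: 3.57
tool_pos: [0.4216, -0.0132, 0.1666]
ee_rot: [3.141, -0.0, -2.758]
ft_force: [2.5, 1.4, -2.3]
gripper_width: 0.0198
finger_force: 25.0
```

>>> send_rows(moves=[{"dx": -0.7, "dy": -0.29, "dz": 0.1, "spin": 0, "grip": -1}, {"dx": -0.7, "dy": -0.29, "dz": 0.1, "spin": 0, "grip": -1}, {"dx": -0.7, "dy": -0.29, "dz": 0, "spin": 0, "grip": -1}, {"dx": -0.7, "dy": -0.29, "dz": 0, "spin": 0, "grip": -1}, {"dx": -0.7, "dy": -0.29, "dz": 0, "spin": 0, "grip": -1}, {"dx": 0, "dy": 0, "dz": 0, "spin": 0, "grip": -1}])

```text
time_s: 4.07
tool_pos: [0.3864, -0.028, 0.1693]
ee_rot: [3.141, -0.001, -2.758]
ft_force: [0.7, 1.1, -0.2]
gripper_width: 0.0199
finger_force: 25.0
```

```bash
python3 - <<'E'
from h import *
print(state()['tool_pos'])
a=vision.grab_frame('scene')[:,:,::-1];b=vision.grab_frame('top')[:,:,::-1]
cv2.imwrite('pics/s2.png',a);cv2.imwrite('pics/t2.png',b)
z=lambda i,x,y,w,h,s:cv2.resize(i[y:y+h,x:x+w],(w*s,h*s),interpolation=cv2.INTER_CUBIC)
cv2.imwrite('pics/m2.png',np.hstack([z(a,150,130,100,120,4),z(b,180,190,100,120,4)]))
E
```

```text
[ 0.38638452 -0.02797205  0.16928263]
```

View pics/m2.png

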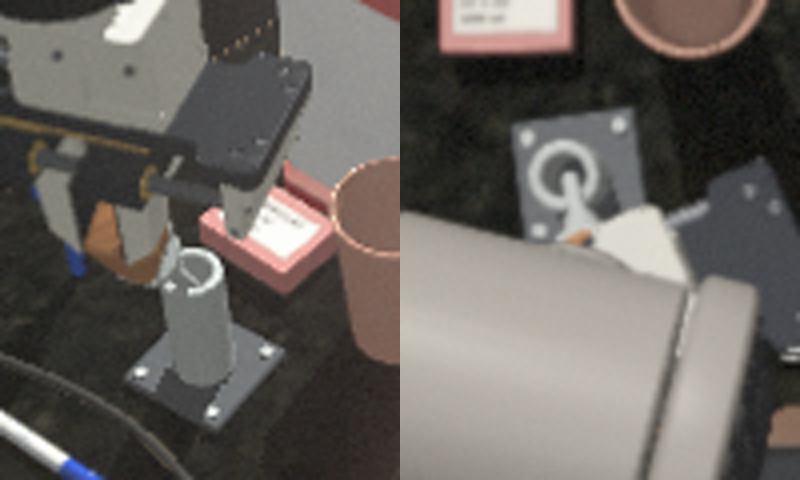

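>>> send_rows(moves=[{"dx": 0, "dy": 0, "dz": 0, "spin": 0, "grip": -1}, {"dx": 0, "dy": 0, "dz": 1, "spin": 0, "grip": -1}, {"dx": 0, "dy": 0, "dz": 2.5, "spin": 0, "grip": -1}, {"dx": 0, "dy": 0, "dz": 3, "spin": 0, "grip": -1}, {"dx": 0.4, "dy": -1.5, "dz": 1, "spin": -1.5, "grip": -1}, {"dx": 0.9, "dy": -3.5, "dz": 0, "spin": -3.5, "grip": -1}, {"dx": 0.9, "dy": -3.5, "dz": 0, "spin": -3.5, "grip": -1}, {"dx": 0.9, "dy": -3.5, "dz": 0, "spin": -3.5, "grip": -1}, {"dx": 0.9, "dy": -3.5, "dz": 0, "spin": -3.5, "grip": -1}, {"dx": 0.9, "dy": -3.5, "dz": 0, "spin": -3.5, "grip": -1}, {"dx": 0.9, "dy": -3.5, "dz": 0, "spin": -3.5, "grip": -1}, {"dx": 0.9, "dy": -3.5, "dz": 0, "spin": -3, "grip": -1}], newtons=60)

```text
time_s: 5.17
tool_pos: [0.4547, -0.2894, 0.2436]
ee_rot: [3.141, -0.002, 3.078]
ft_force: [0.1, 0.0, -1.0]
gripper_width: 0.0194
finger_force: 60.0
```

>>> send_rows(moves=[{"dx": 1.0, "dy": -3.0, "dz": 0, "spin": -1.5, "grip": -1}, {"dx": 0, "dy": -0.6, "dz": -3, "spin": 0, "grip": -1}, {"dx": 0, "dy": 0, "dz": 0, "spin": 0, "grip": -1}])

```text
time_s: 5.42
tool_pos: [0.4629, -0.3244, 0.2086]
ee_rot: [3.137, -0.008, 3.052]
ft_force: [-1.5, 0.6, -2.9]
gripper_width: 0.0196
finger_force: 60.0
```

```bash
python3 - <<'E'
from h import *
s=state();print(s['tool_pos'],s['ee_rot'])
a=vision.grab_frame('scene')[:,:,::-1];s=state();w=vision.grab_frame('wrist')[:,:,::-1]
cv2.imwrite('pics/s3.png',a);cv2.imwrite('pics/w3.png',w)
z=lambda i,x,y,w,h,s:cv2.resize(i[y:y+h,x:x+w],(w*s,h*s),interpolation=cv2.INTER_CUBIC)
cv2.imwrite('pics/m3.png',np.hstack([z(a,270,110,130,180,3),z(w,60,0,400,384,1)[:,:].copy() if 0 else cv2.resize(w[:, 50:450],(410,394))] if 0 else [z(a,270,110,130,180,3), cv2.copyMakeBorder(cv2.resize(w[:,50:450],(410,394)),0,146,0,0,cv2.BORDER_CONSTANT)]))
E
```

```text
[ 0.46288744 -0.32436091  0.2086023 ] [ 3.13668316 -0.00775203  3.05224507]
```

View pics/m3.png

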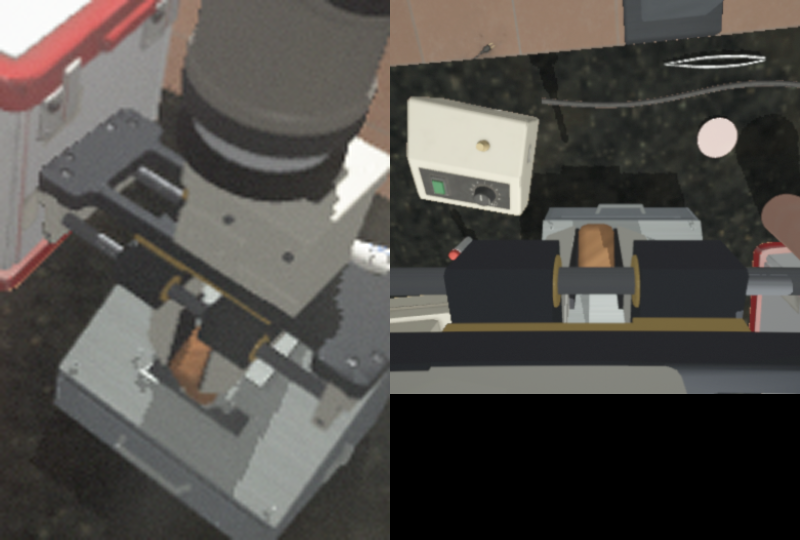

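>>> send_rows(moves=[{"dx": 0.1, "dy": 0, "dz": -1.8, "spin": 0, "grip": -1}, {"dx": 0.5, "dy": -0.05, "dz": -0.75, "spin": 0, "grip": -1}, {"dx": 0.5, "dy": -0.05, "dz": -0.75, "spin": 0, "grip": -1}, {"dx": 0.3, "dy": -0.03, "dz": -0.4, "spin": 0, "grip": -1}, {"dx": 0, "dy": 0, "dz": 0, "spin": 0, "grip": -1}, {"dx": 0, "dy": 0, "dz": 0, "spin": 0, "grip": -1}])

```text
time_s: 6.02
tool_pos: [0.4792, -0.3247, 0.1776]
ee_rot: [-3.141, 0.0, 3.055]
ft_force: [0.4, 0.3, -0.9]
gripper_width: 0.0197
finger_force: 60.0
```

```bash
cat >> h.py <<'E'
K=np.array([.557,-.3004,.080]);a=np.radians(35);xd=np.array([.9962,-.0872,0])
n=-np.sin(a)*xd+[0,0,np.cos(a)];yc=np.array([.0872,.9962,0]);xc=np.cross(yc,n)
def tip(L=.128):
    s=state(); g=s['tool_pos']+[0,0,.019]; t=g-L*n-K
    return 'tip cover xyz mm',np.round(1e3*np.array([t@xc,t@yc,t@n]),1),'F cover',np.round([s['ft_force']@v for v in (xc,yc,n)],2),'tq',np.round(s['torque'],2)
E
python3 -c "
from h import *
print(*tip())
a=vision.grab_frame('scene')[:,:,::-1]
cv2.imwrite('pics/m4.png',cv2.resize(a[170:270,290:390],(600,600),interpolation=cv2.INTER_CUBIC))"
```

```text
tip cover xyz mm [  5.1 -31.   10.8] F cover [-0.16  0.3  -0.95] tq [0.02 0.01 0.03]
```

View pics/m4.png

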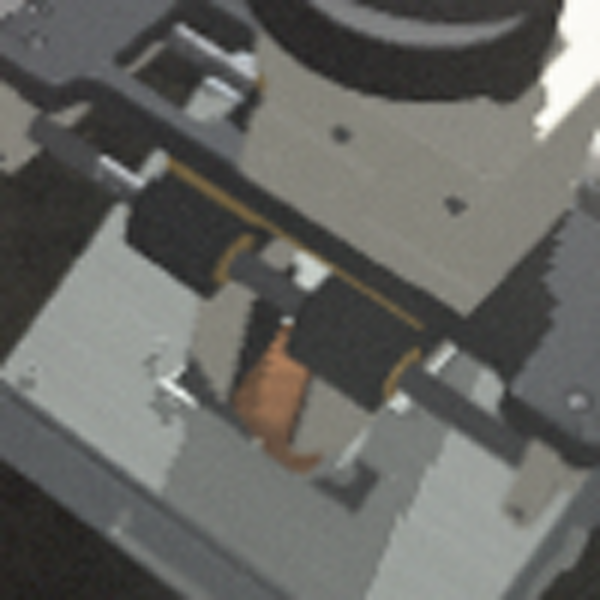

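>>> send_rows(moves=[{"dx": -0.4, "dy": 0, "dz": -0.3, "spin": 0, "grip": -1}, {"dx": 0.4, "dy": -0.03, "dz": -0.57, "spin": 0, "grip": -1}, {"dx": 0, "dy": 0, "dz": 0, "spin": 0, "grip": -1}])

```text
time_s: 6.32
tool_pos: [0.4786, -0.325, 0.1677]
ee_rot: [3.141, -0.001, 3.054]
ft_force: [-0.0, -0.2, -0.8]
gripper_width: 0.0195
finger_force: 60.0
```

```bash
python3 -c "
from h import *
print(*tip())"
```

```text
tip cover xyz mm [ -1.  -31.3   2.9] F cover [-0.49 -0.2  -0.66] tq [-0.01  0.02 -0.04]
```

>>> send_rows(moves=[{"dx": 0.37, "dy": -0.03, "dz": -0.35, "spin": 0, "grip": -1}, {"dx": 0.29, "dy": -0.03, "dz": -0.41, "spin": 0, "grip": -1}, {"dx": 0, "dy": 0, "dz": 0, "spin": 0, "grip": -1}])

```text
time_s: 6.57
tool_pos: [0.4855, -0.3255, 0.1599]
ee_rot: [3.141, -0.001, 3.055]
ft_force: [-0.7, -0.2, -0.7]
gripper_width: 0.0195
finger_force: 60.0
```

```bash
python3 -c "
from h import *
print(*tip())"
```

```text
tip cover xyz mm [  0.2 -31.3  -7.4] F cover [-0.96 -0.21 -0.16] tq [0.08 0.16 0.01]
```

>>> send_rows(moves=[{"dx": 0.29, "dy": -0.03, "dz": -0.41, "spin": 0, "grip": -1}, {"dx": 0.29, "dy": -0.03, "dz": -0.41, "spin": 0, "grip": -1}, {"dx": 0.17, "dy": -0.0, "dz": -0.25, "spin": 0, "grip": -1}, {"dx": 0, "dy": 0, "dz": 0, "spin": 0, "grip": -1}])

```text
time_s: 6.9
tool_pos: [0.4929, -0.3261, 0.1492]
ee_rot: [3.141, -0.001, 3.055]
ft_force: [-0.5, -1.1, -1.8]
gripper_width: 0.0199
finger_force: 60.0
```

```bash
python3 -c "
from h import *
print(*tip())"
```

```text
tip cover xyz mm [  0.2 -31.2 -20.4] F cover [-1.35 -1.15 -1.29] tq [0.06 0.22 0.03]
```

>>> send_rows(moves=[{"dx": 0.23, "dy": -0.02, "dz": -0.33, "spin": 0, "grip": -1}, {"dx": 0.23, "dy": -0.02, "dz": -0.33, "spin": 0, "grip": -1}, {"dx": 0, "dy": 0, "dz": 0, "spin": 0, "grip": -1}])

```text
time_s: 7.15
tool_pos: [0.4974, -0.3267, 0.143]
ee_rot: [3.141, -0.001, 3.055]
ft_force: [-1.8, -0.4, 0.1]
gripper_width: 0.0194
finger_force: 60.0
```

```bash
python3 -c "
from h import *
print(*tip())"
```

```text
tip cover xyz mm [  0.3 -31.4 -28.1] F cover [-1.39 -0.58  1.06] tq [-0.05  0.35  0.  ]
```

>>> send_rows(moves=[{"dx": 0.23, "dy": -0.02, "dz": -0.33, "spin": 0, "grip": -1}, {"dx": 0, "dy": 0, "dz": 0, "spin": 0, "grip": -1}])

```text
time_s: 7.32
tool_pos: [0.4996, -0.3269, 0.1398]
ee_rot: [3.141, -0.001, 3.055]
ft_force: [-2.1, 0.1, 0.7]
gripper_width: 0.0197
finger_force: 60.0
```

```bash
python3 -c "
from h import *
print(*tip())"
```

```text
tip cover xyz mm [  0.3 -31.4 -32. ] F cover [-1.3  -0.13  1.81] tq [-0.02  0.52 -0.03]
```

>>> send_rows(moves=[{"dx": 0.04, "dy": 0.4, "dz": 0, "spin": 0, "grip": -1}, {"dx": 0.03, "dy": 0.4, "dz": 0, "spin": 0, "grip": -1}, {"dx": 0.04, "dy": 0.4, "dz": 0, "spin": 0, "grip": -1}, {"dx": 0, "dy": 0, "dz": 0, "spin": 0, "grip": -1}])

```text
time_s: 7.65
tool_pos: [0.5013, -0.3139, 0.1405]
ee_rot: [3.141, 0.001, 3.055]
ft_force: [0.2, 0.4, -1.7]
gripper_width: 0.0193
finger_force: 60.0
```

```bash
python3 -c "
from h import *
print(*tip())"
```

```text
tip cover xyz mm [  1.1 -18.3 -31.7] F cover [-0.85  0.45 -1.49] tq [ 0.16  0.14 -0.02]
```

>>> send_rows(moves=[{"dx": 0.14, "dy": 0, "dz": -0.27, "spin": 0, "grip": -1}, {"dx": 0.04, "dy": 0.4, "dz": 0, "spin": 0, "grip": -1}, {"dx": 0.03, "dy": 0.4, "dz": 0, "spin": 0, "grip": -1}, {"dx": 0.04, "dy": 0.4, "dz": 0, "spin": 0, "grip": -1}, {"dx": 0, "dy": 0, "dz": 0, "spin": 0, "grip": -1}])

```text
time_s: 8.07
tool_pos: [0.5036, -0.3031, 0.1376]
ee_rot: [-3.14, 0.0, 3.055]
ft_force: [0.1, -3.2, -3.2]
gripper_width: 0.0195
finger_force: 60.0
```

```bash
python3 -c "
from h import *
print(*tip())"
```

```text
tip cover xyz mm [  0.6  -7.4 -34.8] F cover [-1.55 -3.23 -2.84] tq [-0.88  0.24 -0.24]
```

>>> send_rows(moves=[{"dx": 0.04, "dy": 0.4, "dz": 0, "spin": 0, "grip": -1}, {"dx": 0.03, "dy": 0.4, "dz": 0, "spin": 0, "grip": -1}, {"dx": 0.04, "dy": 0.4, "dz": 0, "spin": 0, "grip": -1}, {"dx": 0.03, "dy": 0.4, "dz": 0, "spin": 0, "grip": -1}, {"dx": 0.04, "dy": 0.4, "dz": 0, "spin": 0, "grip": -1}, {"dx": 0.03, "dy": 0.4, "dz": 0, "spin": 0, "grip": -1}, {"dx": 0, "dy": 0, "dz": 0, "spin": 0, "grip": -1}])

```text
time_s: 8.65
tool_pos: [0.5056, -0.278, 0.1377]
ee_rot: [3.141, -0.0, 3.055]
ft_force: [-0.4, -3.4, -3.6]
gripper_width: 0.0198
finger_force: 60.0
```

```bash
python3 -c "
from h import *
print(*tip())"
```

```text
tip cover xyz mm [  0.4  17.8 -34.7] F cover [-2.16 -3.38 -2.9 ] tq [-0.93  0.13 -0.23]
```

>>> send_rows(moves=[{"dx": 0.03, "dy": 0.3, "dz": 0, "spin": 0, "grip": -1}, {"dx": 0.02, "dy": 0.2, "dz": 0, "spin": 0, "grip": -1}, {"dx": 0.02, "dy": 0.2, "dz": 0, "spin": 0, "grip": -1}, {"dx": 0, "dy": 0, "dz": 0, "spin": 0, "grip": -1}])

```text
time_s: 8.98
tool_pos: [0.5062, -0.2716, 0.1377]
ee_rot: [3.141, -0.0, 3.055]
ft_force: [0.5, -3.3, -2.7]
gripper_width: 0.0191
finger_force: 60.1
```

```bash
python3 -c "
from h import *
print(*tip())"
```

```text
tip cover xyz mm [  0.5  24.3 -34.7] F cover [-0.88 -3.24 -2.68] tq [-1.04  0.16 -0.24]
```

>>> send_rows(moves=[{"dx": 0.01, "dy": 0.15, "dz": 0, "spin": 0, "grip": -1}, {"dx": 0.02, "dy": 0.15, "dz": 0, "spin": 0, "grip": -1}, {"dx": 0, "dy": 0, "dz": 0, "spin": 0, "grip": -1}])

```text
time_s: 9.23
tool_pos: [0.5065, -0.2689, 0.1377]
ee_rot: [-3.141, 0.0, 3.055]
ft_force: [-0.1, -4.8, -2.6]
gripper_width: 0.0194
finger_force: 60.1
```

```bash
python3 -c "
from h import *
print(*tip())"
```

```text
tip cover xyz mm [  0.5  26.9 -34.7] F cover [-1.22 -4.81 -2.37] tq [-1.31  0.17 -0.32]
```

>>> send_rows(moves=[{"dx": 0.02, "dy": 0.2, "dz": 0, "spin": 0, "grip": -1}, {"dx": 0.01, "dy": 0.15, "dz": 0, "spin": 0, "grip": -1}, {"dx": 0, "dy": 0, "dz": 0, "spin": 0, "grip": -1}, {"dx": 0, "dy": 0, "dz": 0, "spin": 0, "grip": -1}])

```text
time_s: 9.57
tool_pos: [0.5068, -0.2666, 0.1379]
ee_rot: [-3.14, 0.001, 3.054]
ft_force: [-0.8, -6.8, -2.8]
gripper_width: 0.0198
finger_force: 60.4
```

```bash
python3 -c "
from h import *
print(*tip())"
```

```text
tip cover xyz mm [  0.7  29.3 -34.7] F cover [-1.73 -6.8  -2.15] tq [-2.01  0.33 -0.5 ]
```

>>> send_rows(moves=[{"dx": -0.03, "dy": -0.4, "dz": 0, "spin": 0, "grip": -1}, {"dx": 0, "dy": 0, "dz": 0, "spin": 0, "grip": -1}])

```text
time_s: 9.73
tool_pos: [0.5063, -0.2694, 0.1376]
ee_rot: [3.14, -0.0, 3.054]
ft_force: [-1.0, -2.0, -1.2]
gripper_width: 0.0191
finger_force: 60.0
```

```bash
python3 -c "
from h import *
print(*tip())"
```

```text
tip cover xyz mm [  0.4  26.4 -34.7] F cover [-1.42 -2.12 -0.52] tq [-0.67  0.23 -0.19]
```

>>> send_rows(moves=[{"dx": -0.3, "dy": -0.08, "dz": 0.41, "spin": 0, "grip": -1}, {"dx": -0.46, "dy": 0.04, "dz": 0.66, "spin": 0, "grip": -1}, {"dx": -0.46, "dy": 0.04, "dz": 0.66, "spin": 0, "grip": -1}, {"dx": -0.46, "dy": 0.04, "dz": 0.66, "spin": 0, "grip": -1}, {"dx": -0.46, "dy": 0.04, "dz": 0.66, "spin": 0, "grip": -1}, {"dx": -0.46, "dy": 0.04, "dz": 0.66, "spin": 0, "grip": -1}, {"dx": -0.46, "dy": 0.04, "dz": 0.66, "spin": 0, "grip": -1}, {"dx": -0.46, "dy": 0.04, "dz": 0.66, "spin": 0, "grip": -1}, {"dx": 0, "dy": 0, "dz": 3, "spin": 0, "grip": -1}, {"dx": 0, "dy": 0, "dz": 3, "spin": 0, "grip": -1}])

```text
time_s: 10.57
tool_pos: [0.47, -0.2668, 0.2482]
ee_rot: [3.14, -0.003, 3.054]
ft_force: [1.4, -0.5, -1.3]
gripper_width: 0.0197
finger_force: 60.0
```

>>> send_rows(moves=[{"dx": -1.0, "dy": 3.0, "dz": 0.3, "spin": 3.4, "grip": -1}, {"dx": -1.0, "dy": 3.0, "dz": 0, "spin": 3.4, "grip": -1}, {"dx": -1.0, "dy": 3.0, "dz": 0, "spin": 3.4, "grip": -1}, {"dx": -1.0, "dy": 3.0, "dz": 0, "spin": 3.4, "grip": -1}, {"dx": -1.1, "dy": 3.0, "dz": 0, "spin": 3.4, "grip": -1}, {"dx": -1.1, "dy": 3.0, "dz": 0, "spin": 3.4, "grip": -1}, {"dx": -1.1, "dy": 3.0, "dz": 0, "spin": 3.4, "grip": -1}, {"dx": -1.1, "dy": 2.9, "dz": 0, "spin": 3.2, "grip": -1}, {"dx": 0, "dy": 0, "dz": -3, "spin": 0, "grip": -1}, {"dx": 0, "dy": 0, "dz": 0, "spin": 0, "grip": -1}])

```text
time_s: 11.4
tool_pos: [0.3845, -0.0267, 0.2185]
ee_rot: [3.138, -0.004, -2.755]
ft_force: [-1.2, 0.8, -1.3]
gripper_width: 0.0196
finger_force: 60.0
```

>>> send_rows(moves=[{"dx": 0.2, "dy": -0.15, "dz": -2.6, "spin": 0, "grip": -1}, {"dx": 0, "dy": 0, "dz": 0, "spin": 0, "grip": -1}])

```text
time_s: 11.57
tool_pos: [0.3877, -0.0301, 0.1929]
ee_rot: [3.139, -0.004, -2.758]
ft_force: [-1.3, 0.5, -1.9]
gripper_width: 0.0195
finger_force: 60.0
```

```bash
python3 - <<'E'
from h import *
print(state()['tool_pos'])
a=vision.grab_frame('scene')[:,:,::-1];b=vision.grab_frame('top')[:,:,::-1]
z=lambda i,x,y,w,h,s:cv2.resize(i[y:y+h,x:x+w],(w*s,h*s),interpolation=cv2.INTER_CUBIC)
m=z(b,275,110,0,0,1) if 0 else None
cv2.imwrite('pics/m5.png',np.hstack([z(a,150,130,66,100,6)[:,:],z(b,200,200,66,100,6)])); cv2.imwrite('pics/t5.png',b);cv2.imwrite('pics/s5.png',a)
E
```

```text
[ 0.38769724 -0.03007173  0.19293993]
```

View pics/m5.png

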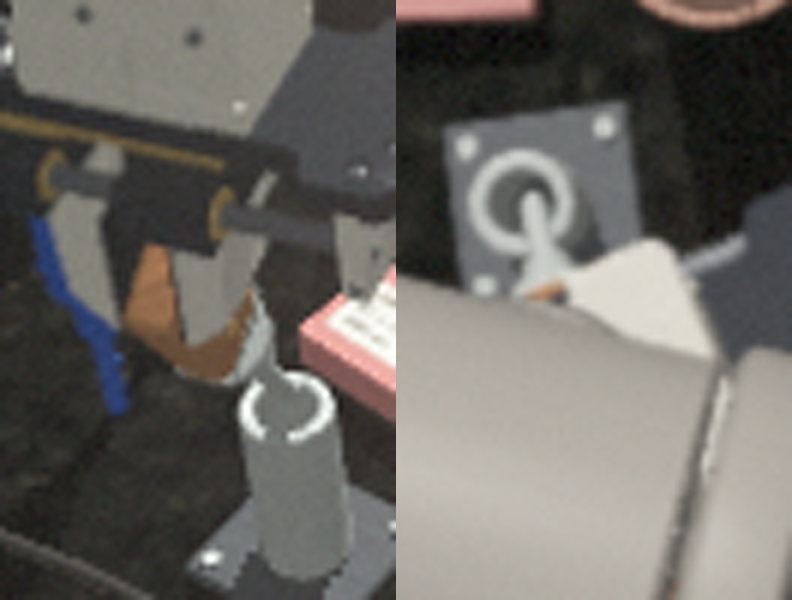

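The pin's tip, at (532,193), is over the bore, centred at (522,202), and about 3 mm to the right. I shift it and descend.

>>> send_rows(moves=[{"dx": -0.1, "dy": 0.3, "dz": -0.8, "spin": 0, "grip": -1}, {"dx": 0, "dy": 0, "dz": -0.8, "spin": 0, "grip": -1}, {"dx": 0, "dy": 0, "dz": -0.8, "spin": 0, "grip": -1}, {"dx": 0, "dy": 0, "dz": 0, "spin": 0, "grip": -1}], newtons=25)

```text
time_s: 12.0
tool_pos: [0.3874, -0.0268, 0.1696]
ee_rot: [3.14, -0.002, -2.758]
ft_force: [-0.4, -0.0, -1.3]
gripper_width: 0.0195
finger_force: 25.0
```

>>> send_rows(moves=[{"dx": 0.93, "dy": 0.37, "dz": 0, "spin": 0, "grip": -1}, {"dx": 0.93, "dy": 0.37, "dz": 0, "spin": 0, "grip": -1}, {"dx": 0.93, "dy": 0.37, "dz": 0, "spin": 0, "grip": -1}, {"dx": 0.93, "dy": 0.37, "dz": 0, "spin": 0, "grip": -1}, {"dx": 0, "dy": 0, "dz": 0, "spin": 0, "grip": -1}])

```text
time_s: 12.42
tool_pos: [0.4275, -0.0116, 0.171]
ee_rot: [-3.141, 0.001, -2.756]
ft_force: [-1.7, -0.7, -0.7]
gripper_width: 0.02
finger_force: 25.0
```

>>> send_rows(moves=[{"dx": 0.9, "dy": 0.37, "dz": 0, "spin": 0, "grip": -1}, {"dx": 0.9, "dy": 0.37, "dz": 0, "spin": 0, "grip": -1}, {"dx": 0.9, "dy": 0.37, "dz": 0, "spin": 0, "grip": -1}, {"dx": 0.8, "dy": 0.32, "dz": 0, "spin": 0, "grip": -1}, {"dx": 0, "dy": 0, "dz": 0, "spin": 0, "grip": -1}])

```text
time_s: 12.83
tool_pos: [0.4622, 0.0027, 0.1709]
ee_rot: [3.142, 0.001, -2.757]
ft_force: [-0.9, -0.3, -2.1]
gripper_width: 0.0198
finger_force: 25.0
```

>>> send_rows(moves=[{"dx": -0.75, "dy": -0.2, "dz": 0, "spin": 0, "grip": -1}, {"dx": 0, "dy": 0, "dz": -1.2, "spin": 0, "grip": -1}, {"dx": 0, "dy": 0, "dz": 0, "spin": 0, "grip": -1}])

```text
time_s: 13.08
tool_pos: [0.4516, 0.0, 0.1577]
ee_rot: [3.141, -0.002, -2.758]
ft_force: [-0.5, 0.6, -1.3]
gripper_width: 0.0197
finger_force: 25.0
```

```bash
python3 - <<'E'
from h import *
s=state();print(s['tool_pos'],s['ft_force'])
a=vision.grab_frame('scene')[:,:,::-1]
z=lambda i,x,y,w,h,s:cv2.resize(i[y:y+h,x:x+w],(w*s,h*s),interpolation=cv2.INTER_CUBIC)
cv2.imwrite('pics/m6.png',np.hstack([z(a,155,130,80,116,5),cv2.resize(a[165:300,285:420],(300,580))])); cv2.imwrite('pics/s6.png',a)
E
```

```text
[4.51582931e-01 2.93070560e-05 1.57741623e-01] [-0.54974189  0.58908047 -1.33745925]
```

View pics/m6.png

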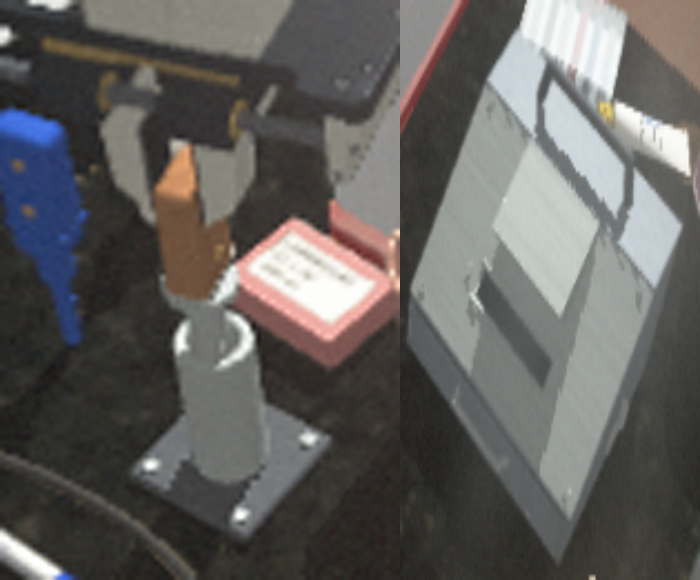

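The key is upright with its sleeve at the tube's mouth. I shift it 3.5 mm and lower it.

>>> send_rows(moves=[{"dx": 0.35, "dy": 0, "dz": 0, "spin": 0, "grip": -1}, {"dx": 0, "dy": 0, "dz": -0.7, "spin": 0, "grip": -1}, {"dx": 0, "dy": 0, "dz": -0.7, "spin": 0, "grip": -1}, {"dx": 0, "dy": 0, "dz": 0, "spin": 0, "grip": -1}], newtons=12)

```text
time_s: 13.47
tool_pos: [0.4557, 0.0002, 0.1436]
ee_rot: [3.14, -0.002, -2.757]
ft_force: [-1.1, -0.8, -1.4]
gripper_width: 0.02
finger_force: 12.0
```

>>> send_rows(moves=[{"dx": 0, "dy": 0, "dz": -0.7, "spin": 0, "grip": -1}, {"dx": 0, "dy": 0, "dz": -0.7, "spin": 0, "grip": -1}, {"dx": 0, "dy": 0, "dz": -0.6, "spin": 0, "grip": -1}, {"dx": 0, "dy": 0, "dz": 0, "spin": 0, "grip": -1}])

```text
time_s: 13.8
tool_pos: [0.4555, 0.0002, 0.1234]
ee_rot: [3.14, -0.002, -2.757]
ft_force: [-0.4, 0.8, -1.1]
gripper_width: 0.0196
finger_force: 12.0
```

>>> send_rows(moves=[{"dx": 0, "dy": 0, "dz": -0.2, "spin": 0, "grip": -1}, {"dx": 0, "dy": 0, "dz": 0, "spin": 0, "grip": -1}, {"dx": 0, "dy": 0, "dz": 0, "spin": 0, "grip": 0.2}, {"dx": 0, "dy": 0, "dz": 0, "spin": 0, "grip": 0.2}, {"dx": 0, "dy": 0, "dz": 0, "spin": 0, "grip": 0.2}, {"dx": 0, "dy": 0, "dz": 0, "spin": 0, "grip": 0.2}, {"dx": 0, "dy": 0, "dz": 0, "spin": 0, "grip": 0.2}, {"dx": 0, "dy": 0, "dz": 0, "spin": 0, "grip": 0.2}, {"dx": 0, "dy": 0, "dz": 2, "spin": 0, "grip": 0.2}, {"dx": 0, "dy": 0, "dz": 3, "spin": 0, "grip": 0.2}, {"dx": 0, "dy": 0, "dz": 4, "spin": 0, "grip": 0.2}, {"dx": 0, "dy": 0, "dz": 4, "spin": 0, "grip": 0.2}])

```text
time_s: 14.8
tool_pos: [0.4557, 0.0002, 0.2541]
ee_rot: [3.14, -0.002, -2.757]
ft_force: [1.6, 0.2, 1.0]
gripper_width: 0.0549
finger_force: 0.0
```

>>> send_rows(moves=[{"dx": -3, "dy": 1, "dz": 1, "spin": 0, "grip": 0.2}, {"dx": -3, "dy": 2, "dz": 0, "spin": 0, "grip": 0.2}, {"dx": -2, "dy": 2, "dz": 0, "spin": 0, "grip": 0.2}, {"dx": 0, "dy": 0, "dz": 0, "spin": 0, "grip": 0.2}])

```text
time_s: 15.13
tool_pos: [0.3731, 0.0523, 0.2635]
ee_rot: [3.14, 0.0, -2.756]
ft_force: [0.4, -0.3, 0.4]
gripper_width: 0.0551
finger_force: 0.0
```

```bash
python3 - <<'E'
from h import *
# compare with initial pictures around the key, dryer keyway, bystanders
a=vision.grab_frame('scene')[:,:,::-1].astype(int);o=cv2.imread('pics/scene0.png').astype(int)
d=np.abs(a-o).sum(2)
for n,(x0,x1,y0,y1) in dict(key=(175,225,165,240),dryer=(288,413,170,294),carton=(200,235,172,203),cup=(232,268,168,222),bottle=(178,196,140,178),dish=(237,262,252,273)).items():
    q=d[y0:y1,x0:x1]>70; print(n,q.sum(),q.size)
cv2.imwrite('pics/s7.png',a)
# handle mask centroid and axis now vs before
for im in (o,a):
    r=im[165:205,180:215]; m=(r[:,:,2]-r[:,:,0]>55); ys,xs=np.nonzero(m); print(len(xs),xs.mean(),ys.mean(),np.polyfit(ys,xs,1)[0],ys.min(),ys.max())
E
```

```text
key 117 3750
dryer 0 15500
carton 60 1085
cup 0 1944
bottle 7 684
dish 0 525
180 20.522222222222222 15.21111111111111 0.7108471465838236 6 29
174 21.097701149425287 14.78735632183908 0.6726013593794109 5 29[ WARN:0@0.501] global loadsave.cpp:1063 imwrite_ Unsupported depth image for selected encoder is fallbacked to CV_8U.
```

```bash
python3 -c "
from bench import ticket
print(ticket.sign_off())"
```

```text
the job is handed in; nothing more can be done
None
```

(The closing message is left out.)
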